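# Load the solder spool and click its cap home

## Robot

A 6-joint arm with a two-finger parallel gripper is mounted at the origin on the work surface. World frame = base frame: x ahead of the robot, y to its left, z up, the work surface at z = 0. Lengths are in mm, angles in rad, forces in N, time in s.
With the tool pointing down it reaches from about 325 to 875 mm from the base axis. Payload 4.4 kg.
Tool frame: the origin (TCP) lies on the centre line of the jaws, within the pads' length; the fingertips stand ahead of it and the grasp point (between the pads) lies 6 mm ahead of it (ctrl.tcp_to_tips is the z of the fingertips in the tool frame, in mm); z points along the fingers, y is the line along which they close (so a half turn about z gives the same grasp; the last joint's range is limited). The gripper opens to 85 mm and grips with 20 to 120 N. Pads are 22 mm wide; open, the fingers measure 114 mm over their backs; the gripper's body (76 mm by 85 mm) begins 54 mm behind the grasp point. The pads swing forward as they close: fully open they stand 13 mm farther back than shut.
Start: joints at [-1.325, 0.207, 1.542, -0, 1.393, -0.15], TCP at [221.677, -530.553, 256.282] pointing down, gripper open.
Joint ranges: [-2.73, 2.73], [-0.86, 2.22], [0.23, 2.46], [-1.11, 4.25], [0.08, 2.63], [-2.82, 2.82]. Speed limits (rad/s): [2.79, 2.79, 3.14, 3.14, 3.14, 3.14].

## Interface

Orientations are given as a 3x3 rotation matrix whose columns are the frame's x, y, z axes.
In Python, from plant import ctrl, sensors, optics gives the robot as it stands. Calls block until the motion is done:
- ctrl.move_ptp(position, orientation): joint-space move of the TCP to a pose.
- ctrl.move_l(position, rot=None, vel=150, threshold=None): straight line of the TCP; rot=None keeps the orientation; vel is the mean speed in mm/s. With threshold (N) it stops when the force on the tool has changed by that much, and returns True; else False.
- ctrl.set_joints(angles): joint-space move.
- ctrl.gripper_to(opening, force=None): finger opening in mm; force is the grip in N (None keeps the last); returns when the fingers have stopped.
- ctrl.hold(seconds).
- ctrl.solve_ik(position, orientation): joint angles nearest the present ones, or None.
- sensors.read_state(): the state.
- optics.grab_frame(name): name is "scene" or "top" or "wrist"; returns (picture, depth): 420x560x3 uint8, red, green, blue; 420x560 float32, mm along the optical axis (not along the pixel's ray), 0 where there is no reading.
- optics.camera_params(name): a dict with "mtx" (3x3 intrinsics, pixels), "R" (3x3) and "t" (3): a world point X has camera coordinates R X + t; the wrist camera has in their place "T_tool_cam" (4x4, takes a point from camera to tool coordinates, whose origin is the TCP and whose axes are the flange's). Camera axes: x right, y down, z forward; pixel columns grow to the right and rows downward; lengths in mm; the calibration is good to about 2 mm. The wrist camera is an equidistant fisheye: a pixel r from the principal point sees the ray r / f radians off the axis. A picture is of the moment at which its call begins: read the wrist's pose just before it. camera_params takes no time and is no camera call.
A pose or a line that the arm cannot do raises ctrl.MotionError and nothing moves.
- ctrl.finish_job(): hands the job in; it is judged then, once.
The state is a dict: "t": time; "q": joint angles; "qvel": joint speeds; "tau": joint torques, N m; "eef_pos": TCP position; "eef_rot": TCP orientation; "force": force on the tool from outside, world axes, zero at the start; "wrist_torque": the same for the moment, N m; "grip_width": finger opening in mm; "grasp_force": force on a finger pad.
Only numpy, scipy, OpenCV 4.12 (cv2) and the standard library are available. Lean on these libraries where they do the work, as an engineer would, in place of code of your own. Each camera call takes 0.05 s, during which the arm holds its last target. There are 200 camera calls.

## Task

Mount the orange solder spool on the upright spindle of the spool holder so that it lies flat on the sprung plate, then press the red snap cap down onto the spindle's stud until you feel it click. Keep pressing after the click, so that the cap pushes the spool and the sprung plate clearly down, past the middle of the plate's travel, and finish there, still pressing the cap down: do not ease off or let go at the end. Leave the other things on the bench where they are.

Things in the scene. Friction and masses are not known exactly. Their poses are not given: they have to be found in the camera images.
- holder: Spool holder fixed to the bench: round dark foot 100 mm across, 12 mm high; above it a bright sprung plate 52 mm across, top at 26 mm when up; through it a vertical shaft 18 mm thick up to 46 mm, tapering to a steel stud 12 mm thick from 51 to 77 mm, coned to the tip at 83 mm (heights above the bench). Origin: centre of the foot's underside, on the spindle's axis; z up.
- stud_tip (a point): Tip of the stud on the spindle's axis, 83 mm above the bench. Three sprung brass balls stand 3.7 mm out of the stud at a height of 71 mm; the cap snaps over them. Its lip meets them when its underside is at 75 mm; some 6 to 10 N push it over, the force drops from 71 mm down, and it has snapped on at 64 mm.
- plate (a joint): How far the holder's sprung plate is pushed down, m: 0 up, 0.007 at the stop. It stays up under the spool's weight; beyond a preload of 3 N in all it gives at 1.5 N per mm (about 7 N of push on the cap at 4 mm, 11 N at the stop).
- spool: The spool to mount: orange flanges, wound full with bright solder wire; a rigid round body 56 mm in diameter, 36 mm high, 0.16 to 0.24 kg, with a through bore 22 mm in diameter. It stands upright on the bench. Origin: centre of its underside; z up along the bore. Mounted, its underside is 26 mm and its top 62 mm above the bench.
- cap: Red ribbed round snap cap, 32 mm in diameter, 35 mm high, 30 g, white dot on its flat closed top; stands open end down. Origin: centre of its underside; z up. Mouth 15 mm wide, lip 3 mm thick; above the lip the bore is 21 mm wide, 31 mm deep from the underside.
- cap_top (a point): Centre of the cap's flat top, 35 mm above its underside. On the stud, the cap's underside meets the mounted spool's top at 62 mm above the bench (so cap_top at 97 mm); further down it pushes spool and sprung plate down together, to 55 mm (cap_top 90 mm) at the plate's stop.
- spool_blue: Another spool, blue flanges with copper wire, same size as the orange one: to be left alone. Origin: centre of its underside.
- flux_jar: Small jar with a black lid, 48 mm in diameter, 42 mm high: to be left alone. Origin: centre of its underside.
- screwdriver: Screwdriver with a black handle, 160 mm long, lying beyond the work: to be left alone.
- brush: Small brush, 150 mm long, lying beyond the work: to be left alone.
- mouse: Black computer mouse, 105 x 60 x 26 mm, on the left: to be left alone. Origin: centre of its underside.
Things that resemble listed ones, but are neither listed nor needed, are in the scene too. Several things have the shape of the cap; the one meant has the colours described above.

How it is judged (in metres and radians):
On the way, in this order (a step that is already met when the one before it is completed fails the run):
1. the orange spool is on the spindle, down on the sprung plate (horizontal distance between spool and holder below 0.005 m and angle between spool's own z axis and vertical below 0.15 rad and z of spool in the frame of holder below 0.0285 m), for 0.2 s.
2. the cap has snapped over the balls of the stud, with the spool below it (all of step 1 and z of cap in the frame of holder below 0.064 m and horizontal distance between cap and holder below 0.004 m and angle between cap's own z axis and vertical below 0.12 rad), for 0.1 s.
At the end, for the whole second after the job is handed in: Still pressed a second after the end: spool within 5 mm of the spindle axis, upright; cap snapped on over it (within 4 mm, upright, underside below 60.5 mm), at rest, pushing the spool with over 3 N and the plate down over 3 mm; fingers on the cap with over 3 N (horizontal distance between spool and holder below 0.005 m and angle between spool's own z axis and vertical below 0.15 rad and z of spool in the frame of holder below 0.0245 m and z of cap in the frame of holder below 0.0605 m and horizontal distance between cap and holder below 0.004 m and angle between cap's own z axis and vertical below 0.12 rad and value of joint plate above 0.003 m and contact force between cap and spool above 3 N and contact force between the fingers and cap above 3 N and linear speed of cap below 0.01 m/s); the arm keeps its last pose, push and grip.
It fails at once if the blue spool is moved by more than 30 mm (distance of spool_blue from where it was at the start of the episode above 0.03 m).
It fails at once if the jar is moved by more than 30 mm (distance of flux_jar from where it was at the start of the episode above 0.03 m).
It fails at once if the screwdriver is moved by more than 30 mm (distance of screwdriver from where it was at the start of the episode above 0.03 m).
It fails at once if the brush is moved by more than 30 mm (distance of brush from where it was at the start of the episode above 0.03 m).
It fails at once if the mouse is moved by more than 30 mm (distance of mouse from where it was at the start of the episode above 0.03 m).
It also fails if it takes over 59 s, if anything falls off the work surface, if the arm or the gripper's body presses on something with over 40 N, if the wrist force passes 120 N, or if a joint passes its speed limit or range.

## Working session

There is one attempt and no reset: what is moved stays moved. The work goes in short steps, each a Python script; the robot and the scene stay as the last script left them, time stands still between calls to the robot, and variables do not carry over. Pictures are saved under pics/ and viewed, at most 10 in all, crops included, and the job is handed in when it is done.

```bash
mkdir -p pics; ls
python3 - <<'E'
from plant import ctrl,sensors,optics
import cv2,numpy as np
for n in ["scene","top"]:
    p,d=optics.grab_frame(n); cv2.imwrite(f"pics/{n}0.png",p[:,:,::-1]); np.savez(f"{n}0.npz",p=p,d=d)
    c=optics.camera_params(n); print(n,np.round(c["mtx"],1).tolist(),np.round(-c["R"].T@c["t"],0), np.round(c["R"],3).tolist())
s=sensors.read_state(); print(s["t"],s["force"],s["eef_rot"],s["grip_width"],ctrl.tcp_to_tips)
c=optics.camera_params("wrist");print(c)
E
```

```text
pics
scene [[516.8, 0.0, 281.4], [0.0, 516.8, 212.0], [0.0, 0.0, 1.0]] [1181.   93. 1008.] [[-0.031, 0.999, 0.01], [0.845, 0.031, -0.534], [-0.534, -0.008, -0.845]]
top [[390.8, 0.0, 275.9], [0.0, 390.8, 212.2], [0.0, 0.0, 1.0]] [ 410.   85. 1123.] [[-0.026, -1.0, -0.006], [-0.986, 0.027, -0.167], [0.167, 0.002, -0.986]]
0.1 [-0.67513237  0.85629539 -1.03820803] [[ 9.22709852e-01  3.85494822e-01 -5.20925837e-04]
 [ 3.85495067e-01 -9.22707748e-01  1.99129853e-03]
 [ 2.86972968e-04 -2.03820512e-03 -9.99997882e-01]] 85.25074864641184 25.0
{'mtx': array([[325.1922621 ,   0.        , 279.43525487],
       [  0.        , 325.1922621 , 206.76922058],
       [  0.        ,   0.        ,   1.        ]]), 'T_tool_cam': array([[ 1.06118114e-04, -9.44258041e-01, -3.29206228e-01,
         8.44304161e+01],
       [ 9.99999787e-01, -1.11615817e-04,  6.42491562e-04,
         3.56872657e-01],
       [-6.43422446e-04, -3.29206226e-01,  9.44257829e-01,
        -1.18466060e+02],
       [ 0.00000000e+00,  0.00000000e+00,  0.00000000e+00,
         1.00000000e+00]])}
```

View pics/scene0.png

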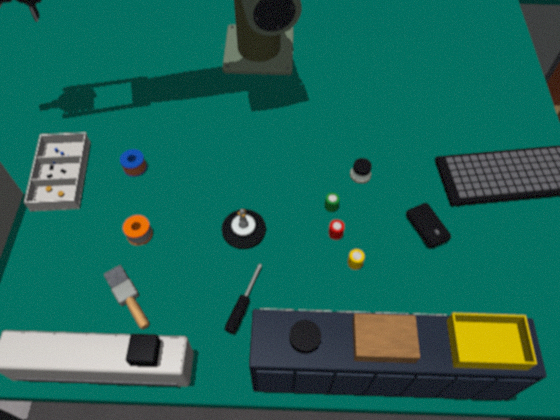

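View pics/top0.png

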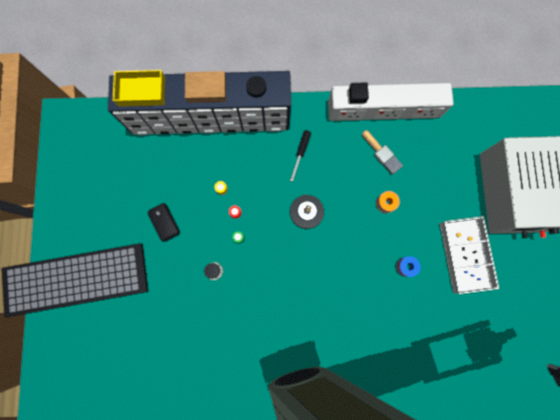

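The scene view shows the orange spool at (137,229), the blue spool at (133,162) and the holder at (243,228). The cap candidates are green (332,202), red with a white dot (337,229) and yellow (357,259). In the top view red is at (235,212), green at (238,237) and yellow at (221,187). The red one with the white dot fits the description. I'll confirm it in a crop and triangulate.

```bash
cat > h.py <<'E'
from plant import ctrl,sensors,optics
import cv2,numpy as np
def ray(name,uv,st=None):
    c=optics.camera_params(name);K=c["mtx"];v=np.array([(uv[0]-K[0,2])/K[0,0],(uv[1]-K[1,2])/K[1,1]])
    if name=="wrist":
        r=np.hypot(*v); d=np.array([*(v*np.sin(r)/max(r,1e-9)),np.cos(r)]);T=c["T_tool_cam"];Rt=np.array(st["eef_rot"])
        return Rt@T[:3,3]+st["eef_pos"],Rt@T[:3,:3]@d
    d=c["R"].T@np.array([*v,1]);return -c["R"].T@c["t"],d/np.linalg.norm(d)
def tri(rays):
    P=[np.eye(3)-np.outer(d,d) for _,d in rays];o=[r[0] for r in rays]
    X=np.linalg.solve(sum(P),sum(p@a for p,a in zip(P,o)))
    return X,max(np.linalg.norm(p@(X-a)) for p,a in zip(P,o))
def onz(r,z): return r[0]+r[1]*(z-r[0][2])/r[1][2]
def blobs(p,hlo,hhi,smin=120,vmin=60):
    h=cv2.cvtColor(p,cv2.COLOR_RGB2HSV);H,S,V=h[...,0].astype(int),h[...,1],h[...,2]
    m=((H>=hlo)&(H<=hhi) if hlo<=hhi else (H>=hlo)|(H<=hhi))&(S>=smin)&(V>=vmin)
    n,l,s,c=cv2.connectedComponentsWithStats(m.astype(np.uint8))
    return [(s[i,4],c[i],s[i,:4],l==i) for i in np.argsort(-s[:,4]) if i and s[i,4]>15]
E
python3 - <<'E'
from h import *
tiles=[]
for n,b in [("scene",[(337,229),(137,229),(243,228)]),("top",[(235,212),(389,201),(307,211)])]:
    f=np.load(n+"0.npz");p,d=f["p"],f["d"]
    for x,y in b: tiles.append(cv2.resize(p[y-34:y+34,x-34:x+34],(260,260),interpolation=cv2.INTER_NEAREST))
    for nm,a,z in [("red",170,6),("orange",7,16)]:
        print(n,nm,[(int(q[0]),q[1].round(1).tolist(),q[2].tolist()) for q in blobs(p,a,z)[:5]])
cv2.imwrite("pics/crop.png",np.vstack([np.hstack(tiles[:3]),np.hstack(tiles[3:])])[:,:,::-1])
for nm,a,b in [("cap",(337,224),(235,212)),("spool",(137,224),(389,201)),("tip",(243,211),(307,211)),("blue",(133,157),(409,267)),("jar",(362,164),(213,270)),("green",(332,198),(238,237)),("yel",(357,255),(221,187))]:
    print(nm,*[np.round(x,1) for x in tri([ray("scene",a),ray("top",b)])])
E
```

```text
scene red [(184, [335.6, 229.9], [329, 220, 15, 19])]
scene orange [(2813, [385.4, 337.4], [353, 314, 67, 48]), (486, [135.7, 226.2], [123, 215, 27, 24]), (176, [555.3, 88.7], [548, 68, 12, 38]), (168, [137.4, 312.9], [128, 298, 20, 30]), (84, [135.8, 169.8], [125, 163, 20, 11])]
top red [(74, [234.6, 211.9], [229, 206, 12, 12]), (28, [542.2, 233.2], [540, 230, 5, 7])]
top orange [(4586, [19.9, 123.6], [0, 54, 82, 154]), (1009, [205.1, 85.8], [186, 72, 39, 29]), (929, [10.2, 351.2], [0, 315, 24, 76]), (70, [8.0, 215.3], [0, 211, 23, 9]), (33, [382.2, 204.5], [378, 195, 14, 17])]
cap [596.8 203.8  41.5] 2.1
spool [ 615.4 -229.2   46.5] 1.5
tip [589.2   1.6  70.8] 0.2
blue [ 431.2 -271.7   44.1] 0.7
jar [436.9 264.8  50.7] 2.8
green [526.4 195.6  38.1] 1.2
yel [670.5 243.8  39.5] 2.5
```

View pics/crop.png

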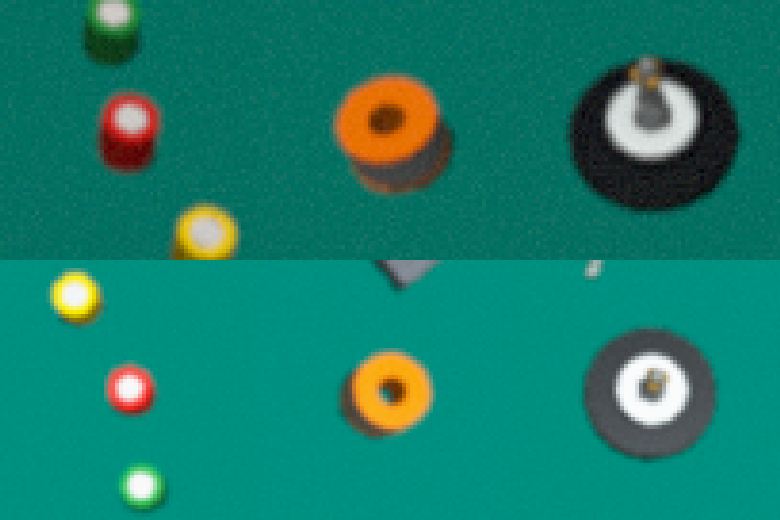

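The crop confirms it: only one cap is red with a white dot (scene 337,229; top 235,212), and the orange spool and holder are clear. Next I'll take wrist views of each from opposite yaws.

```bash
cat >> h.py <<'E'
def R(yaw):
    c,s=np.cos(yaw),np.sin(yaw);return np.array([[c,s,0],[s,-c,0],[0,0,-1.]])
E
python3 - <<'E'
from h import *
import pickle
out=[];tiles=[]
for nm,(x,y),z,yaws in [("cap",(597,204),175,(0,np.pi)),("holder",(589,1),190,(np.pi,0)),("spool",(615,-229),175,(0,np.pi))]:
    for yw in yaws:
        ctrl.move_ptp([x,y,z],R(yw)); ctrl.hold(0.2)
        s=sensors.read_state();p,d=optics.grab_frame("wrist");out.append((nm,yw,s,p,d))
        tiles.append(cv2.resize(p,(266,200),interpolation=cv2.INTER_AREA)); print(nm,yw,s["t"],np.round(s["eef_pos"],1),np.round(s["force"],1))
pickle.dump(out,open("w.pkl","wb"))
cv2.imwrite("pics/w1.png",np.vstack([np.hstack(tiles[0::2]),np.hstack(tiles[1::2])])[:,:,::-1])
E
```

```text
cap 0 3.2167 [597.2 203.4 175.1] [ 1.  -0.5 -0.8]
cap 3.141592653589793 6.1167 [597. 204. 175.] [-1.   0.2  0.1]
holder 3.141592653589793 7.1917 [589.    2.8 189.7] [-0.1  0.4  0. ]
holder 0 10.0917 [589.   1. 190.] [ 0.1  0.1 -0.7]
spool 0 11.2667 [ 615.4 -227.1  175.3] [-0.3  0.4  0.2]
spool 3.141592653589793 14.1667 [ 615. -229.  175.] [-0.   0.1 -0.5]
```

View pics/w1.png

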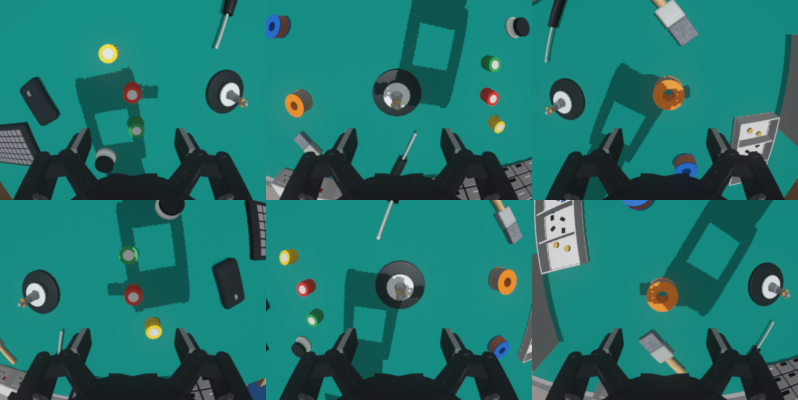

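Run:
```python
from h import *
import pickle
rays={}
tiles=[]
for nm,yw,s,p,d in pickle.load(open("w.pkl","rb")):
    h=cv2.cvtColor(p,cv2.COLOR_RGB2HSV).astype(int);H,S,V=h[...,0],h[...,1],h[...,2]
    X0={"cap":(597,204,35),"holder":(589,1,12),"spool":(615,-229,36)}[nm]
    yy,xx=np.mgrid[:420,:560]
    g=np.hypot(xx-280,yy-190)<75
    def big(m):
        m=cv2.morphologyEx((m&g).astype(np.uint8),cv2.MORPH_OPEN,np.ones((3,3)))
        n,l,st,c=cv2.connectedComponentsWithStats(m);i=1+np.argmax(st[1:,4]);return (l==i)
    def ell(m):
        c=max(cv2.findContours(m.astype(np.uint8),0,1)[0],key=cv2.contourArea);return cv2.fitEllipse(cv2.convexHull(c))
    es=[]
    if nm=="cap":
        m=big(((H>170)|(H<6))&(S>110));hull=np.zeros_like(m,np.uint8)
        cv2.fillConvexPoly(hull,cv2.convexHull(np.argwhere(m)[:,::-1].astype(np.int32)),1)
        es=[("dot",ell(big((hull>0)&~m)),35)]
    elif nm=="holder":
        m=big(~((H>70)&(H<100)&(S>110)));es=[("foot",ell(m),12)]
        pl=big(m&(V>120)&(S<60));es.append(("plate",ell(pl),26))
    else:
        m=big((H>5)&(H<20)&(S>130));es=[("top",ell(m),36)]
        hl=np.zeros_like(m,np.uint8);cs=cv2.findContours(m.astype(np.uint8),2,1)
        inn=[c for c,hh in zip(cs[0],cs[1][0]) if hh[3]>=0 and cv2.contourArea(c)>30]
        print([ (cv2.contourArea(c),) for c in inn])
        if inn: es.append(("bore",cv2.fitEllipse(max(inn,key=cv2.contourArea)),36))
    q=p.copy()
    for k,e,z in es:
        cv2.ellipse(q,e,(255,0,255),1);cv2.circle(q,tuple(int(round(a)) for a in e[0]),0,(0,255,0),-1)
        r=ray("wrist",e[0],s);rays.setdefault(nm+k,[]).append(r);print(nm,k,np.round(e[0],1),np.round(e[1],1),"on z",np.round(onz(r,z),1), "depth",d[int(e[0][1]),int(e[0][0])])
    cx,cy=map(int,es[0][1][0]);tiles.append(cv2.resize(q[cy-62:cy+62,cx-62:cx+62],(264,264),interpolation=cv2.INTER_CUBIC))
for k,v in rays.items():
    if len(v)>1: print(k,*[np.round(a,1) for a in tri(v)])
cv2.imwrite("pics/w2.png",np.vstack([np.hstack(tiles[0::2]),np.hstack(tiles[1::2])])[:,:,::-1])
```

```text
cap dot [277.7 199.1] [21.6 22.3] on z [599.3 205.5  35. ] depth 268.87854
cap dot [280.4 203.7] [21.4 22.1] on z [599.  204.1  35. ] depth 271.53046
holder foot [275. 194.] [ 97.8 100.7] on z [593.9  -2.2  12. ] depth 288.69836
holder plate [274.6 201. ] [53.4 55.7] on z [596.4  -2.3  26. ] depth 273.27734
holder foot [282.1 177.5] [100.2 102.3] on z [600.3  -0.7  12. ] depth 278.7894
holder plate [282.4 182.6] [55.1 56.6] on z [599.  -1.  26.] depth 268.6532
[(211.0,)]
spool top [287.4 198.6] [63.8 66.7] on z [ 618.1 -233.    36. ] depth 307.17206
spool bore [287.1 193.6] [12.9 21.1] on z [ 622.5 -232.7   36. ] depth 306.30344
[(201.5,)]
spool top [273.9 201.8] [63.4 66.3] on z [ 615.  -234.4   36. ] depth 307.30838
spool bore [274.2 196.7] [12.6 20.6] on z [ 610.5 -234.1   36. ] depth 305.57562
capdot [599.2 204.8  34.5] 0.7
holderfoot [ 5.974e+02 -1.600e+00  5.000e-01] 0.8
holderplate [597.8  -1.7  21.6] 0.7
spooltop [ 616.6 -233.8   31.1] 0.7
spoolbore [ 616.6 -233.8   16.4] 0.6
```

View pics/w2.png

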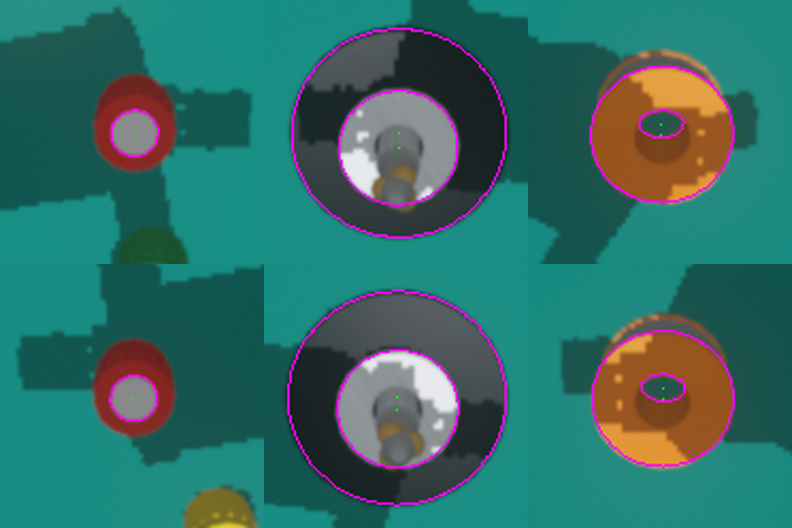

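The crops show good ellipse fits: cap dot at centre, foot and plate rings, and spool flange. That gives cap (599.2, 204.8), holder (597.5, -1.7) and spool (616.6, -233.8). Triangulated heights agree with the text to about 5 mm, or 11 mm for the foot ring. I'll squeeze the spool along two axes to centre it, then lift.

Run:
```python
from h import *
def say(k):
    s=sensors.read_state();print(k,round(s["t"],2),np.round(s["eef_pos"],1),"F",np.round(s["force"],1),"w",round(s["grip_width"],1),"g",round(s["grasp_force"],1))
S=[616.6,-233.8]
ctrl.move_l([*S,60],R(np.pi),vel=200);ctrl.move_l([*S,30],vel=100)
say("down");ctrl.gripper_to(40,40);say("sq1")
ctrl.gripper_to(74);ctrl.move_ptp([*S,30],R(np.pi/2));ctrl.hold(.2);say("rot")
ctrl.gripper_to(40,60);say("sq2")
ctrl.move_l([*S,60],vel=100);ctrl.hold(.1);say("lift")
ctrl.move_l([*S,128],vel=200)
ctrl.move_l([597.5,-1.7,128],vel=250);ctrl.hold(.3);say("hover")
s=sensors.read_state();p,d=optics.grab_frame("wrist");cv2.imwrite("pics/hov.png",p[:,:,::-1])
```

```text
down 15.39 [ 616.  -233.5   29.2] F [-0.1 -0.   0.2] w 85.0 g 0.0
sq1 15.78 [ 617.4 -234.1   31.1] F [ 0.5 -1.   3.5] w 54.3 g 42.8
rot 17.72 [ 616.6 -233.8   30. ] F [ 0.5  0.  -0.1] w 74.1 g 0.0
sq2 18.02 [ 617.1 -234.1   30.6] F [1.1 0.1 2.6] w 54.9 g 63.8
lift 18.57 [ 616.2 -233.6   59.7] F [ 0.  -0.1 -1.2] w 55.0 g 63.6
hover 20.45 [597.7  -2.7 128. ] F [-0.6 -0.3 -2. ] w 54.7 g 63.7
```

View pics/hov.png

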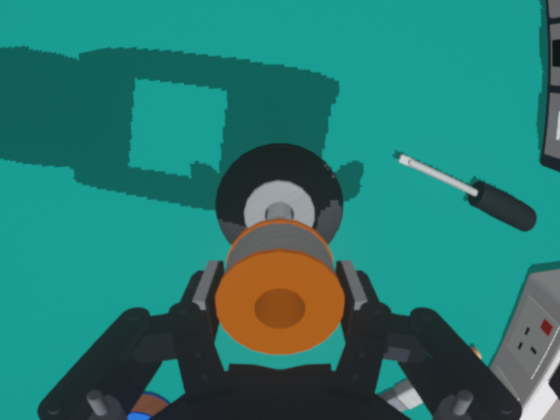

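The wrist view shows the spool held level and centred between the fingers (280,300), with the holder directly below it. I'll lower it with a force guard.

```bash
cat >> h.py <<'E'
def say(k):
    s=sensors.read_state();print(k,round(s["t"],2),np.round(s["eef_pos"],1),"F",np.round(s["force"],1),"w",round(s["grip_width"],1),"g",round(s["grasp_force"],1))
    return s
E
python3 - <<'E'
from h import *
H=[597.5,-1.7]
for z in (100,84,56.5):
    r=ctrl.move_l([*H,z],vel=60,threshold=6);say(f"z{z} {r}")
    if r: break
E
```

```text
z100 False 21.12 [597.3  -1.6  99.6] F [-0.1  0.1 -1.8] w 55.2 g 63.7
z84 False 21.53 [597.1  -1.7  83.3] F [ 0.2  0.1 -1.8] w 54.9 g 63.7
z56.5 False 22.14 [597.2  -1.7  56.5] F [-1.6  0.3  0.6] w 55.2 g 64.1
```

Run:
```python
from h import *
ctrl.gripper_to(80);say("rel")
ctrl.move_l([597.5,-1.7,150],vel=200)
C=[599.2,204.8]
p,d=optics.grab_frame("scene")
cv2.imwrite("pics/sp.png",cv2.resize(p[160:280,170:330],(800,600),interpolation=cv2.INTER_CUBIC)[:,:,::-1])
ctrl.move_l([*C,130],vel=250);ctrl.gripper_to(50);ctrl.move_l([*C,30],vel=120);ctrl.hold(.1);say("down")
ctrl.gripper_to(20,20);say("sq1");ctrl.gripper_to(50)
ctrl.move_ptp([*C,30],R(np.pi));ctrl.hold(.2);say("rot")
ctrl.gripper_to(20,30);say("sq2")
ctrl.gripper_to(20,80);say("grip")
```

```text
rel 22.52 [597.8  -1.8  56.8] F [ 0.8 -0.7  0.3] w 79.8 g 0.0
down 25.65 [600.3 205.   31.4] F [-0.5  0.2  0.2] w 49.9 g 0.0
sq1 25.94 [600.  205.   31.1] F [0.2 0.2 3.5] w 31.5 g 20.1
rot 27.87 [599.2 204.8  30. ] F [-0.3  0.1 -0.3] w 50.1 g 0.0
sq2 28.17 [599.4 204.8  30.2] F [-0.  -0.3 -0.1] w 30.9 g 29.8
grip 28.38 [599.6 204.9  30.4] F [0.6 0.7 1.9] w 30.0 g 78.9
```

View pics/sp.png

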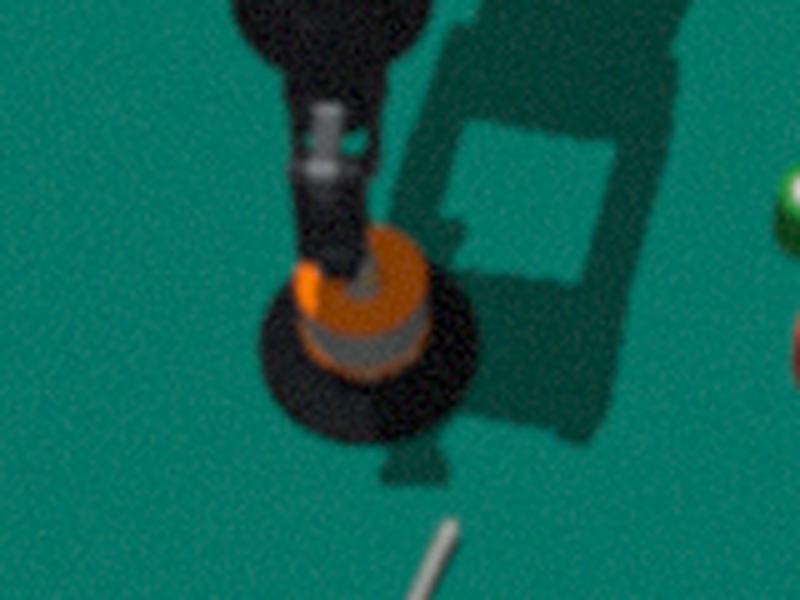

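The crop shows the spool seated flat on the holder with the stud through its bore (365,275). Carrying the cap over now.

Run:
```python
from h import *
H=[597.3,-1.7]
ctrl.move_l([599.2,204.8,130],vel=200);ctrl.move_l([*H,130],vel=230);ctrl.hold(.3);say("hover")
p,d=optics.grab_frame("wrist");cv2.imwrite("pics/cap.png",p[:,:,::-1])
for z in (114,108):
    r=ctrl.move_l([*H,z],vel=40,threshold=5);ctrl.hold(.15);say(f"z{z} {r}")
    if r: break
```

```text
hover 30.38 [597.3  -0.7 130. ] F [-0.1 -0.5 -0.5] w 29.9 g 78.9
z114 False 31.13 [597.6  -1.8 114.3] F [-0.1  0.1  0.9] w 30.1 g 78.9
z108 False 31.58 [597.3  -1.7 108. ] F [ 0.1  0.3 -0.5] w 29.5 g 78.9
```

View pics/cap.png

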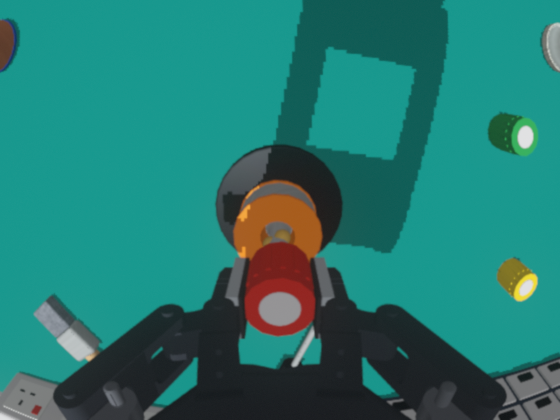

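The wrist view shows the cap level in the jaws (280,290), in line with the stud. Its mouth has gone over the tip without contact force. Now pressing in steps.

Run:
```python
from h import *
H=[597.3,-1.7]
for z in (104,102,100,97,94,92,90,88,87):
    ctrl.move_l([*H,z],vel=25);ctrl.hold(.15);s=say(f"z{z}")
    if s["force"][2]>25: break
```

```text
z104 32.04 [597.2  -1.7 104.3] F [-2.  -0.1  3.6] w 29.9 g 79.4
z102 32.44 [597.7  -1.8 102.3] F [-1.1 -0.7  3.6] w 29.7 g 79.5
z100 32.84 [596.7  -1.5  99.1] F [ 0.7 -0.3 -1.1] w 29.6 g 79.0
z97 33.26 [596.3  -1.5  95.7] F [ 0.1  0.7 -8. ] w 29.8 g 79.5
z94 33.67 [597.6  -1.8  94.4] F [-1.5  0.4 -1.3] w 30.4 g 79.9
z92 34.08 [597.7  -1.8  92.4] F [-0.7  0.1 -0.7] w 29.6 g 80.0
z90 34.48 [597.8  -1.8  90.5] F [-1.4  0.3  3.9] w 30.2 g 80.3
z88 34.88 [597.8  -1.8  88.7] F [-1.7 -0.   6.1] w 29.7 g 80.6
z87 35.27 [597.8  -1.8  87.9] F [-1.2  0.5  6.3] w 29.8 g 80.7
```

The click is clear: the force rises to about 4 N, drops to -8 N, then rises again against the spring. I'll press further to get margin.

Run:
```python
from h import *
H=[597.3,-1.7]
for z in (86,85):
    ctrl.move_l([*H,z],vel=25);ctrl.hold(.5);s=say(f"z{z}")
ctrl.hold(.5);say("end")
p,d=optics.grab_frame("scene");cv2.imwrite("pics/end.png",cv2.resize(p[160:280,170:330],(800,600),interpolation=cv2.INTER_CUBIC)[:,:,::-1])
```

```text
z86 36.02 [597.8  -1.8  87.1] F [-3.5  0.3  8.7] w 29.5 g 80.8
z85 36.77 [597.9  -1.8  86.4] F [-3.2 -1.6  8.2] w 29.6 g 80.9
end 37.27 [597.9  -1.8  86.3] F [-3.2 -0.7  9. ] w 29.5 g 80.9
```

View pics/end.png

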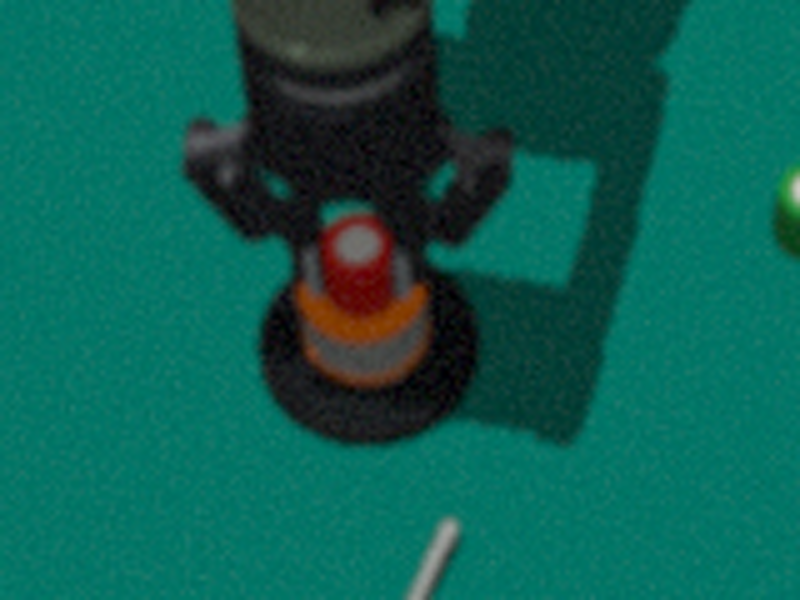

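The crop shows the cap upright on the spool (358,265), with the jaws still holding it. The force is about 9 N, which puts the plate roughly 5 mm down.

```bash
python3 -c "
from plant import ctrl
print(ctrl.finish_job())"
```

```text
the job is handed in; nothing more can be done
None
```

I handed the job in at about 37 s with the orange spool on the spindle, the red cap clicked on, and the arm still pressing at about 9 N (plate about 5 mm down, estimated from force and height); the verdict was not shown.

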